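# Seat the drill chuck in the tightening fixture and lock it

### The arm

A 6-joint arm with a two-finger parallel gripper is mounted at the origin on the work surface. World frame = base frame: x ahead of the robot, y to its left, z up, the work surface at z = 0. Lengths are in m, angles in rad, forces in N, time in s.
With the tool pointing down it reaches from about 0.25 to 0.725 m from the base axis. Payload 4 kg.
Tool frame: the origin (TCP) lies at the centre of the arm's flange, where the gripper is bolted on; the fingertips stand manip.tips_ahead ahead of it and the grasp point (between the pads) lies 155 mm ahead of it (manip.tips_ahead is the distance from the TCP to the fingertips, in m); z points along the fingers, y is the line along which they close (so a half turn about z gives the same grasp; the last joint's range is limited). The gripper opens to 85 mm and grips with 20 to 120 N. Pads are 22 mm wide; open, the fingers measure 114 mm over their backs; the gripper's body (76 mm by 85 mm) begins 54 mm behind the grasp point. The pads swing forward as they close: fully open they stand 13 mm farther back than shut.
Start: joints at [1.256, 0.241, 0.005, 1.335, 0, 1.571], TCP at [0.155, 0.475, 0.405] pointing down, gripper open.
Joint ranges: [-2.72, 2.72], [-1.05, 1.87], [-1.09, 1.28], [-1.99, 2.15], [-1.42, 1.44], [-3.14, 3.14]. Speed limits (rad/s): [2.79, 2.79, 3.14, 3.14, 3.14, 3.14].

### API

Orientations are given as a 3x3 rotation matrix whose columns are the frame's x, y, z axes.
In Python, from workcell import manip gives the robot as it stands. Calls block until the motion is done:
- manip.move_to(position, orientation): joint-space move of the TCP to a pose.
- manip.movel(position, attitude=None, v=0.15, stop_force=None): straight line of the TCP; attitude=None keeps the orientation; v is the mean speed in m/s. With stop_force (N) it stops when the force on the tool has changed by that much, and returns True; else False.
- manip.set_joints(angles): joint-space move.
- manip.move_gripper(opening, newtons=None): opening from 0.0 (shut) to 1.0 (fully open); newtons is the grip in N (None keeps the last); returns when the fingers have stopped.
- manip.hold(seconds).
- manip.ik(position, orientation): joint angles nearest the present ones, or None.
- manip.sense(): the state.
- manip.camera(name): name is "scene" or "top" or "wrist"; returns a dict with "color" (384x512x3 uint8, blue, green, red), "fovy" (degrees; the focal length in pixels is half the picture's height over the tangent of half this angle, whatever the lens; pixels are square), "cx", "cy" (the principal point, pixels), "rvec" (rotation vector, rad) and "tvec" (3), from world to camera coordinates, as OpenCV has them; the wrist camera has in their place "mount" (4x4, takes a point from camera to tool coordinates, whose origin is the TCP and whose axes are the flange's). Camera axes: x right, y down, z forward; pixel columns grow to the right and rows downward; lengths in m; the calibration is good to about 2 mm. A picture is of the moment at which its call begins: read the wrist's pose just before it. There is no depth.
A pose or a line that the arm cannot do raises manip.PlanningError and nothing moves.
- manip.sign_off(): hands the job in; it is judged then, once.
The state is a dict: "clock": time; "joint_positions": joint angles; "joint_vel": joint speeds; "joint_torque": joint torques, N m; "tcp_pos": TCP position; "eef_rot": TCP orientation; "wrist_force": force on the tool from outside, world axes, zero at the start; "torque": the same for the moment, N m; "width": opening from 0.0 (shut) to 1.0 (fully open); "finger_force": force on a finger pad.
Only numpy, scipy, OpenCV 4.12 (cv2) and the standard library are available. Lean on these libraries where they do the work, as an engineer would, in place of code of your own. Each camera call takes 0.05 s, during which the arm holds its last target. There are 200 camera calls.

### The job

Take the drill chuck out of the tool rack and lower it, shank down, into the tapered socket of the tightening fixture, turned so that the two slots in its flange drop over the two drive dogs and the flange sits fully home on the socket's face; let it down gently, do not drop it in. Then slide the locking fork fully shut over the flange by its black handle, let go, and leave the other tool in the rack and everything else on the bench where it is.

Things in the scene. Friction and masses are not known exactly. Their poses are not given: they have to be found in the camera images.
- chuck: The drill chuck: plain steel, upright in the rack, 139 mm long, about 0.7 kg, told from the other tool by its thick round body, cone and three jaws on top. Origin: centre of the shank's small lower end, z up. Shank 18 mm wide at the bottom, 31 mm at 48 mm up; flange from 48 to 64 mm; neck 28 mm in diameter to 80 mm; round body to 116 mm; cone and jaws to 139 mm.
- chuck_flange (a point): On the chuck's axis in the plane of its flange's underside, 48 mm above its origin, axes as the chuck's. The flange is 50 mm in diameter and 16 mm thick, with two drive slots through its whole thickness at its own +x and -x, each 16 mm wide and reaching in to 17 mm from the axis (half a turn makes no difference).
- chuck_grip (a point): On the chuck's axis 100 mm above its origin, about the middle of its smooth round body, 34 mm in diameter, 80 to 116 mm above the origin: the place to grip. Axes as the chuck's.
- fixture: The tightening fixture, fixed, cream painted: base plate 240 by 124 mm, 14 mm thick; round socket housing 72 mm wide, 75 mm high; and at its own -x (x -50 to -165 mm) a slide guide 114 mm high, 93 mm wide, that carries the locking fork. Origin on the bench under the socket's axis, z up, +x the way the fork slides to lock, drive dogs at +y and -y.
- socket (a point): Centre of the socket's mouth, in the flat face where the flange sits, 75 mm above the bench; axes as the fixture's. Tapered bore 33 mm wide at the mouth: a seated shank has 1 mm play. Two dogs on the face at +y and -y, 18.5 to 33.5 mm off the axis, 13 mm wide, 10 mm high, narrowing to 7 mm at the top. A flange not turned to them rests 10 mm too high and blocks the fork.
- lock (a joint): The fork's slide, in m: 0 open, 0.060 fully shut (towards the fixture's +x). Starts open or up to 0.010; stays where it is left; takes about 3 N. The fork is a flat steel U, 6 mm thick, 60 mm wide, 18 to 24 mm above the socket's face: shut, it lies 2 mm above a seated flange, its 34 mm gap round the chuck's neck, under the chuck's body.
- lock_handle (a point): Centre of the top of the fork's handle, an upright black post 18 mm in diameter that stands 46 mm above the fork; its top is 145 mm above the bench. It lies 145 mm from the socket's axis on the fixture's -x side when open and 85 mm when shut.
- rack: The tool rack, fixed: a sheet steel deck 235 by 90 mm, its top 62 mm above the bench, with two holes 35 mm wide, 105 mm apart along its own x (at x -52.5 and +52.5 mm). Each holds one tapered tool, the flange resting on the deck. Origin on the bench under its centre.
- arbor: The other tapered tool, to be left alone: a stub milling arbor, 128 mm long, same shank and flange, origin likewise, but above the flange a low collar, a slim 20 mm stem and a hexagon nut 30 mm over its corners near the top.
- spanner: A 170 mm steel spanner lying flat along its own x; leave alone.
- screw: A socket-head screw standing on its head, 24 mm in diameter and 71 mm high; leave alone.
- nut: A loose steel hexagon nut, 37 mm across, 16 mm high, lying flat; leave alone.
- step_block: A dark steel step block, 50 by 30 mm, 44 mm high; leave alone.
- vee_die: A heavy dark steel V die, 90 by 60 mm, 55 mm high; leave alone.
- oil: A grey plastic oil bottle with a black cap, 52 mm in diameter, 150 mm high; leave alone.
Not all that is in view belongs to the job. What is shaped like the chuck but green is not meant.

How it is judged:
By the outcome, as a careful person would: the job done as asked, in the order asked, and still so for the second after the job is handed in, with the robot touching nothing.
It also fails if it takes over 43 s, if anything falls off the work surface, if the arm or the gripper's body presses on something with over 40 N, if the wrist force passes 120 N, or if a joint passes its speed limit or range.

## Working session

There is one attempt and no reset: what is moved stays moved. The work goes in short steps, each a Python script; the robot and the scene stay as the last script left them, time stands still between calls to the robot, and variables do not carry over. Pictures are saved under pics/ and viewed, at most 10 in all, crops included, and the job is handed in when it is done.

```bash
mkdir -p pics; cat > h.py <<'E'
import numpy as np, cv2
from workcell import manip
def K(c):
    h,w=c["color"].shape[:2]; f=h/2/np.tan(np.radians(c["fovy"])/2); return np.array([[f,0,c["cx"]],[0,f,c["cy"]],[0,0,1]])
def pose(c,s=None):
    "camera centre and R cam->world"
    if "mount" in c:
        M=np.array(c["mount"]); R=np.array(s["eef_rot"]); return R@M[:3,3]+np.array(s["tcp_pos"]), R@M[:3,:3]
    R=cv2.Rodrigues(np.array(c["rvec"],float))[0]; return -R.T@np.array(c["tvec"],float).ravel(), R.T
def ray(c,p,z,s=None):
    o,R=pose(c,s); d=R@np.linalg.inv(K(c))@np.array([p[0],p[1],1.]); return o+d*(z-o[2])/d[2]
def proj(c,X,s=None):
    o,R=pose(c,s); q=K(c)@(R.T@(np.array(X)-o)); return q[:2]/q[2]
def down(yaw):
    "tool z down, tool y (closing line) at angle yaw from world x"
    y=np.array([np.cos(yaw),np.sin(yaw),0]); z=np.array([0,0,-1.]); return np.column_stack([np.cross(y,z),y,z])
E
python3 - <<'E'
from h import *
import pickle
s=manip.sense(); d={}
for n in("scene","top","wrist"):
    c=manip.camera(n); d[n]=c; cv2.imwrite(f"pics/{n}0.png",c["color"]); print(n,c["fovy"],pose(c,s)[0])
pickle.dump((s,d),open("v0.pkl","wb")); print(s["clock"],manip.tips_ahead,np.round(s["eef_rot"],2))
cv2.imwrite("pics/a.png",cv2.resize(d["top"]["color"],(800,600),interpolation=cv2.INTER_CUBIC))
cv2.imwrite("pics/b.png",cv2.resize(d["scene"]["color"],(800,600),interpolation=cv2.INTER_CUBIC))
E
```

```text
scene 49.23370189447019 [ 1.40448845 -0.1944548   0.76314183]
top 46.68484491346118 [ 0.44636039 -0.02228829  1.27697347]
wrist 60.18514805393471 [0.08108395 0.49946106 0.37272629]
0.0 0.1734 [[-0.95  0.31 -0.  ]
 [ 0.31  0.95 -0.  ]
 [ 0.   -0.   -1.  ]]
```

View pics/a.png

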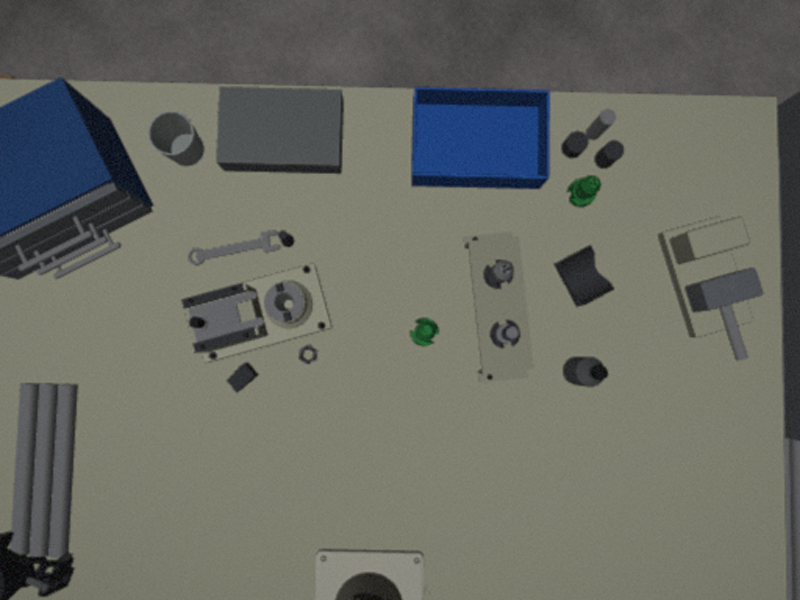

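View pics/b.png

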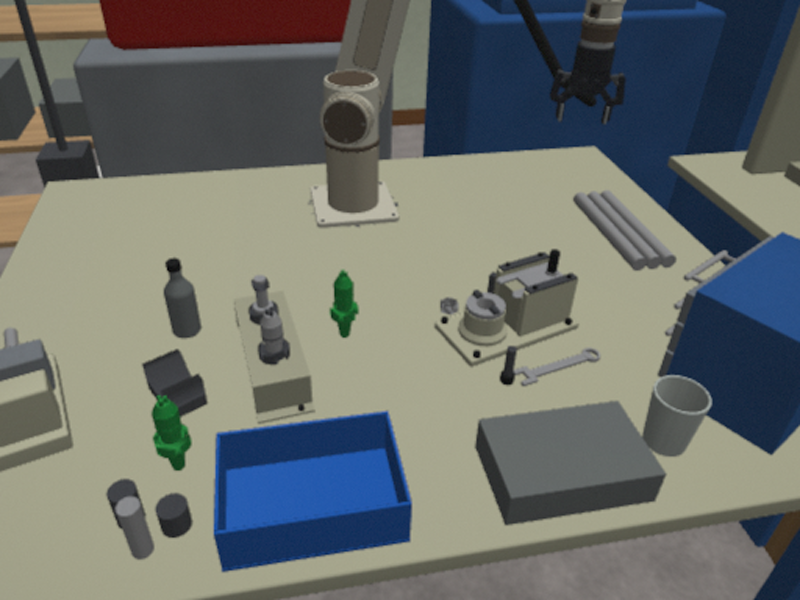

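Candidates for the chuck (top picture, 800x600): rack tool A at (498,272), rack tool B at (506,333), and green look-alikes at (424,330) and (585,190), which are excluded by colour. In the scene view A is at (270,335), with a thick body, and B at (262,300), with a slim stem and a nut. I choose A and will check it in a crop while computing coarse poses.

```bash
python3 - <<'E'
from h import *
import pickle
s,d=pickle.load(open("v0.pkl","rb")); t=d["top"]; k=.64
for n,p,z in[("A",(503,268),.153),("B",(510,330),.142),("TL",(182,297),.014),("TR",(315,264),.014),("BR",(330,326),.014),("BL",(195,362),.014),
 ("sock",(286,303),.075),("handle",(197,322),.145),("Aflange",(498,273),.078),("rackT",(495,236),.062),("rackB",(505,378),.062),("bottletop",(598,372),.15)]:
    print(n,np.round(ray(t,(p[0]*k,p[1]*k),z),3))
for n,c in(("scene",d["scene"]),):
    im=c["color"][165:255,140:225]; cv2.imwrite("pics/c.png",cv2.resize(im,None,fx=6,fy=6,interpolation=cv2.INTER_CUBIC))
print(np.round(d["wrist"]["mount"],3))
E
```

```text
A [ 0.59  -0.208  0.153]
B [ 0.49  -0.223  0.142]
TL [0.542 0.353 0.014]
TR [0.608 0.113 0.014]
BR [0.495 0.082 0.014]
BL [0.425 0.324 0.014]
sock [0.531 0.154 0.075]
handle [0.492 0.288 0.145]
Aflange [ 0.591 -0.212  0.078]
rackT [ 0.659 -0.209  0.062]
rackB [ 0.409 -0.229  0.062]
bottletop [ 0.425 -0.364  0.15 ]
[[-0.001 -0.954 -0.301  0.078]
 [ 1.    -0.    -0.001  0.   ]
 [ 0.001 -0.301  0.954  0.031]
 [ 0.     0.     0.     1.   ]]
```

View pics/c.png

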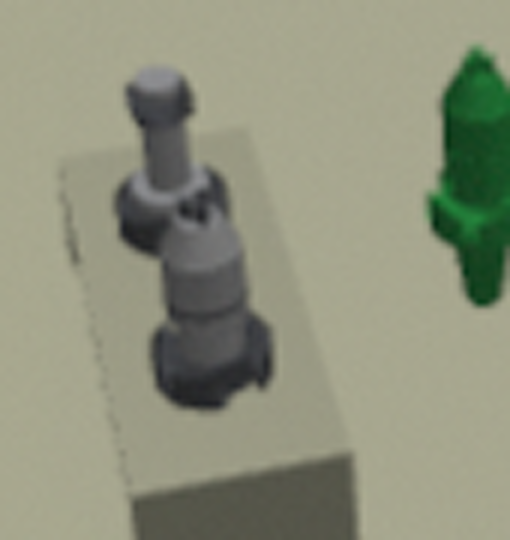

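A shows the cone and jaws at crop pixel (200,215), and a slot at its lower right. B, with the slim stem and nut head, is the arbor. Next come close wrist looks over the fixture and then over the chuck.

```bash
python3 - <<'E'
from h import *
import pickle
out={}
for n,p,yaws in(("fix",(.531,.154,.385),(196,16)),("chk",(.59,-.21,.40),(45,225))):
    for y in yaws:
        q=manip.ik(p,down(np.radians(y))); print(n,y,None if q is None else np.round(q,2))
        if q is None: continue
        try: manip.move_to(p,down(np.radians(y)))
        except manip.PlanningError as e: print(e); continue
        break
    manip.hold(.2); s=manip.sense(); c=manip.camera("wrist"); out[n]=(s,c); print(s["clock"])
    cv2.imwrite(f"pics/{n}.png",cv2.resize(c["color"],(800,600),interpolation=cv2.INTER_CUBIC))
pickle.dump(out,open("v1.pkl","wb"))
E
```

```text
fix 196 [ 0.28  0.35  0.11  1.33  0.   -1.57]
3.0
chk 45 [-0.34  0.5   0.37  1.44  0.    0.44]
5.0
```

View pics/fix.png

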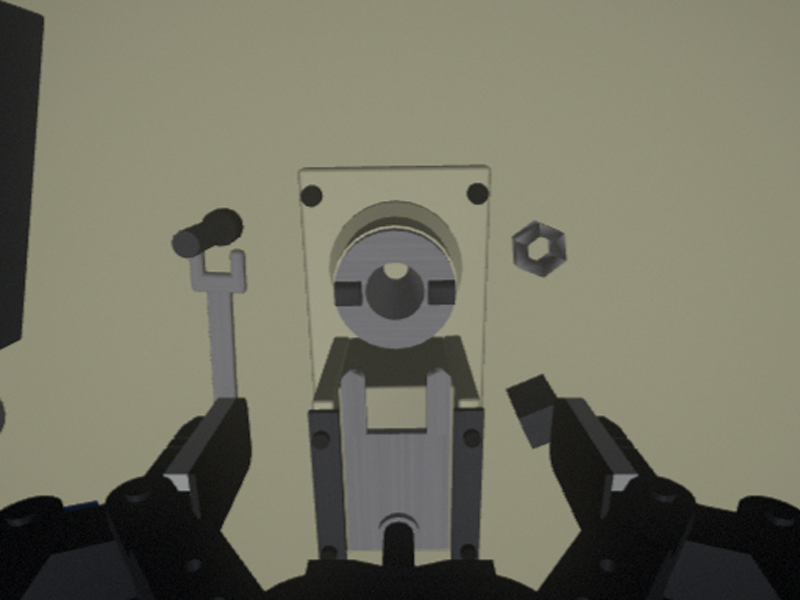

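View pics/chk.png

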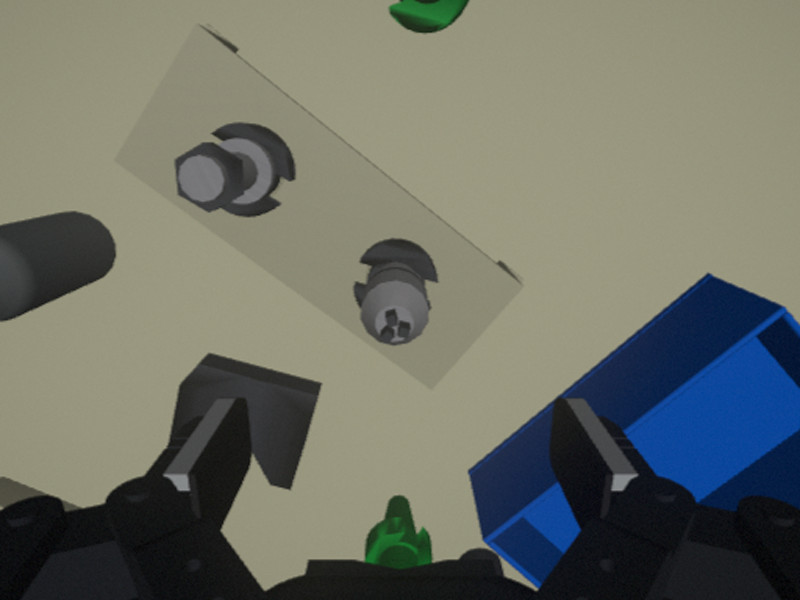

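Fixture view: the dogs are at (348,293) and (441,293), the bore at (395,290), and nothing lies near the socket. The fork is open. Chuck view: the flange is around (397,283) with slots at about (358,274) and (435,292), so the slot azimuth is about 32°. I'll take one straight-overhead look at the chuck, and measure the fixture from the picture I already have.

```bash
python3 - <<'E'
from h import *
import pickle
o=pickle.load(open("v1.pkl","rb"))
R=down(np.radians(212)); p=np.array([.59,-.21,.42])-.078*R[:,0]
manip.move_to(p,R); manip.hold(.2); s=manip.sense(); c=manip.camera("wrist"); o["ovh"]=(s,c); print(s["clock"])
pickle.dump(o,open("v1.pkl","wb"))
u=proj(c,(.59,-.21,.078),s).astype(int); print(u)
x0,y0=u[0]-45,max(u[1]-45,0); cv2.imwrite("pics/ovh.png",cv2.resize(c["color"][y0:y0+90,x0:x0+90],None,fx=6,fy=6,interpolation=cv2.INTER_CUBIC)); print(x0,y0)
# fixture
s,c=o["fix"]; k=.64
im=c["color"]; x0,y0=205,135; cv2.imwrite("pics/fx.png",cv2.resize(im[y0:y0+96,x0:x0+96],None,fx=6,fy=6,interpolation=cv2.INTER_CUBIC))
for n,p,z in(("dogL",(348,293),.085),("dogR",(441.5,292.5),.085),("bore",(395,291),.075),("face",(395,288),.075),("bL",(303,169),.014),("bR",(489,166.5),.014),("handle",(398,523),.145)):
    print(n,np.round(ray(c,(p[0]*k,p[1]*k),z,s),4))
E
```

```text
7.65
[255  88]
210 43
dogL [0.5569 0.1639 0.085 ]
dogR [0.5084 0.1497 0.085 ]
bore [0.5321 0.1586 0.075 ]
face [0.5326 0.157  0.075 ]
bL [0.6061 0.1141 0.014 ]
bR [0.4929 0.08   0.014 ]
handle [0.5035 0.252  0.145 ]
```

View pics/ovh.png

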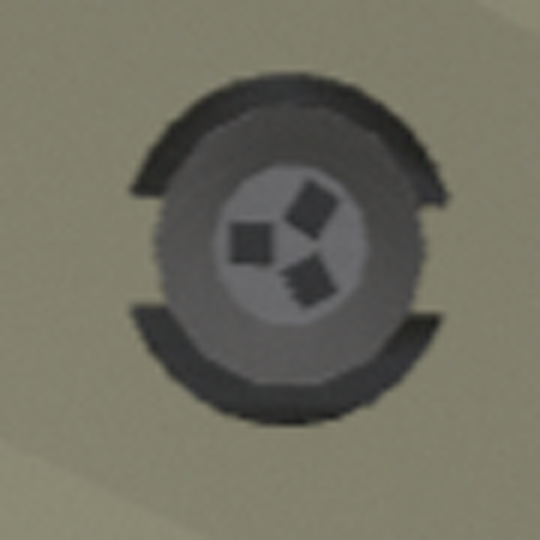

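View pics/fx.png

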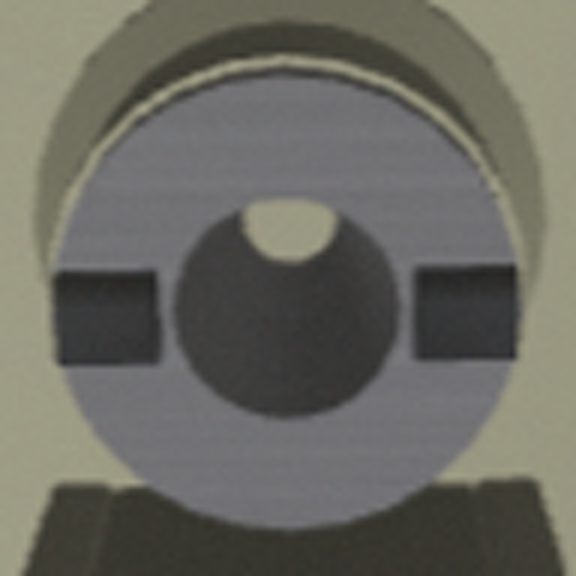

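Overhead: the flange runs from y=72 to 427, with slot mids at (132,250) and (443,260) in the crop. The fixture crop shows the bore spanning x 175–400 and y 197–418, the face x 52–522 and y 75–530, and the dogs' mid heights at 316 and 312. I'll cast these as rays.

```bash
python3 - <<'E'
from h import *
import pickle
o=pickle.load(open("v1.pkl","rb"))
def R_(k,x0,y0):
    s,c=o[k]; return lambda p,z: ray(c,(x0+p[0]/6-.42,y0+p[1]/6-.42),z,s)
r=R_("ovh",210,43)
f=[r(p,.078)for p in((131,195),(448,205),(130,308),(440,315))]; t,b=r((290,72),.078),r((290,427),.078)
print("corners",np.mean(f,0)[:2],"tb",((t+b)/2)[:2],np.linalg.norm(t-b))
print("tip",r((292,245),.153)[:2],"body",((r((160,244),.130)+r((424,244),.130))/2)[:2],np.linalg.norm(r((160,244),.130)-r((424,244),.130)))
v=(f[0]+f[2]-f[1]-f[3])[:2]; print("slot az",np.degrees(np.arctan2(v[1],v[0])), "up-edge",[np.degrees(np.arctan2(*(a-b)[1::-1])) for a,b in((f[0],f[1]),(f[2],f[3]))])
r=R_("fix",205,135)
for n,P in(("face",((287,75),(287,530),(52,300),(522,300))),("bore",((287,197),(287,418),(175,307),(400,307)))):
    q=[r(p,.075)for p in P]; print(n,((q[0]+q[1])/2)[:2],((q[2]+q[3])/2)[:2],np.linalg.norm(q[0]-q[1]),np.linalg.norm(q[2]-q[3]))
a,b=r((108,316.5),.080),r((467,312.5),.080); print("dogs",(a+b)/2,np.degrees(np.arctan2(*(a-b)[1::-1])),np.linalg.norm(a-b))
E
```

```text
corners [ 0.58992085 -0.21304387] tb [ 0.58974812 -0.21351427] 0.050008185614181744
tip [ 0.58987644 -0.21326394] body [ 0.59002828 -0.2138182 ] 0.03259386144247852
slot az 30.484134215062323 up-edge [np.float64(30.25365337965977), np.float64(30.71613411214133)]
face [0.53241219 0.15882407] [0.53284975 0.15727507] 0.06899427813384541 0.06849030629218672
bore [0.53246192 0.15864849] [0.53249148 0.15827551] 0.03353148062885272 0.03282394714507265
dogs [0.53253694 0.15796743 0.08      ] 16.65632749406863 0.05149965116963197
```

```bash
python3 - <<'E'
from h import *
f=lambda:(lambda s:print(round(s["clock"],2),np.round(s["tcp_pos"],4),np.round(s["wrist_force"],1),round(s["width"],3),np.round(s["finger_force"],1)))(manip.sense())
R=down(np.radians(210.5)); c=(.5899,-.2134)
manip.move_to((*c,.36),R); f()
print(manip.movel((*c,.269),v=.12,stop_force=8)); f()
manip.move_gripper(0,newtons=60); f()
manip.movel((*c,.425),v=.15); manip.hold(.2); f()
manip.movel((.5325,.1584,.425),down(np.radians(196.6)),v=.2); manip.hold(.2); f()
c=manip.camera("wrist"); d=manip.camera("scene"); 
cv2.imwrite("pics/held.png",np.hstack([cv2.resize(c["color"],(480,360)),cv2.resize(d["color"][130:260,200:400],(320,208)).repeat(1,0) if 0 else cv2.copyMakeBorder(cv2.resize(d["color"][60:260,230:407],(318,360)),0,0,0,2,cv2.BORDER_CONSTANT)]))
E
```

```text
8.18 [ 0.5898 -0.2141  0.3586] [0.2 0.  0. ] 1.005 0.0
False
9.09 [ 0.5903 -0.2133  0.2703] [0.6 0.4 0.7] 0.999 0.0
9.62 [ 0.5902 -0.2134  0.2696] [0.7 0.6 4. ] 0.381 59.7
11.02 [ 0.5898 -0.2134  0.4239] [-0.4 -0.7 -7.3] 0.376 60.2
13.25 [0.5326 0.1578 0.425 ] [ 0.7  0.6 -7.1] 0.385 60.2
```

View pics/held.png

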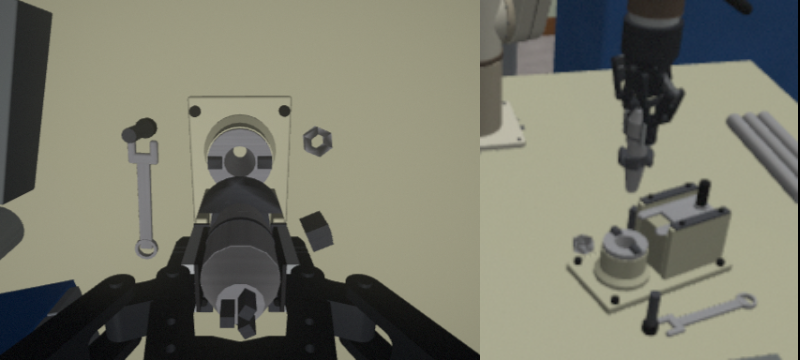

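The chuck is held upright, centred over the socket. Next I lower it with force stops.

```bash
python3 - <<'E'
from h import *
f=lambda:(lambda s:print(round(s["clock"],2),np.round(s["tcp_pos"],4),np.round(s["wrist_force"],1),np.round(s["torque"],2)))(manip.sense())
print(manip.movel((.5325,.1584,.31),v=.12,stop_force=6)); manip.hold(.1); f()
for z in(.297,.291,.287,.2815):
    hit=manip.movel((.5325,.1584,z),v=.02,stop_force=7); print(z,hit); f()
    if hit: break
E
```

```text
False
14.56 [0.533  0.1585 0.3111] [ 0.6 -0.7 -7.2] [ 0.01 -0.04 -0.02]
0.297 False
15.36 [0.5326 0.1584 0.297 ] [ 0.2  0.4 -7.1] [ 0.02  0.01 -0.02]
0.291 False
15.81 [0.5324 0.1584 0.2908] [ 0.3  0.2 -7. ] [-0.01 -0.04  0.01]
0.287 False
16.16 [0.5324 0.1584 0.2867] [ 0.   0.2 -7. ] [ 0.   -0.05  0.01]
0.2815 True
16.46 [0.5328 0.1585 0.2826] [0.4 0.5 7.2] [-0.08  0.06 -0.02]
```

Contact came at TCP z 0.2826, exactly the predicted seated height, with no lateral load. I'll release, then work the fork.

```bash
python3 - <<'E'
from h import *
f=lambda:(lambda s:print(round(s["clock"],2),np.round(s["tcp_pos"],4),np.round(s["wrist_force"],1),round(s["width"],3),np.round(s["finger_force"],1)))(manip.sense())
R=down(np.radians(196.6)); S=np.array([.5325,.1584,0]); ux=np.array([.2857,-.9583,0]); Z=np.array([0,0,1.])
manip.move_gripper(.8); f()
manip.movel(S+.37*Z,v=.15)
manip.move_gripper(.55)
manip.movel(S-.14*ux+.37*Z,v=.2); manip.hold(.1)
s=manip.sense(); c=manip.camera("wrist"); t=manip.camera("top")
cv2.imwrite("pics/after.png",np.hstack([cv2.resize(c["color"],(480,360)),cv2.resize(t["color"][165:235,110:172*1],(319,360),interpolation=cv2.INTER_CUBIC)])); 
m=cv2.inRange(t["color"],(0,0,0),(45,45,45)); f()
print("descend hit",manip.movel(S-.14*ux+.292*Z,v=.1,stop_force=8)); f()
E
```

```text
16.9 [0.5315 0.1581 0.2796] [ 0.3 -0.2  0.3] 0.795 0.0
19.04 [0.493  0.2914 0.3701] [-0.9  0.5 -1. ] 0.55 0.0
descend hit False
19.98 [0.4928 0.2927 0.2927] [0.2 0.2 0.3] 0.552 0.0
```

View pics/after.png

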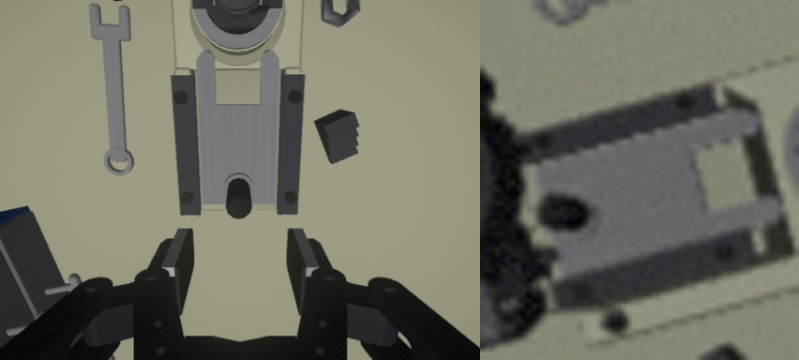

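The handle's top is at about (238,210) of the left panel, between the fingers' line, and the chuck stands in the socket at its top edge. Next I close on the handle and slide.

```bash
python3 - <<'E'
from h import *
f=lambda:(lambda s:print(round(s["clock"],2),np.round(s["tcp_pos"],4),np.round((np.array(s["tcp_pos"])-S)@ux,4),np.round(s["wrist_force"],1),round(s["width"],3),np.round(s["finger_force"],1)))(manip.sense())
S=np.array([.5325,.1584,0]); ux=np.array([.2857,-.9583,0]); Z=np.array([0,0,1.])
class s0:pass
s=manip.sense(); s=dict(s); s["tcp_pos"]=S-.14*ux+.37*Z
c=manip.camera("wrist"); p=cv2.imread("pics/after.png") is not None
q=ray(c,(238*512/480,210*384/360),.145,s)-S; print("handle along/across",q@ux,q@np.array([.9583,.2857,0]))
manip.move_gripper(0,newtons=50); f()
print(manip.movel(S-.075*ux+.292*Z,v=.05,stop_force=14)); f()
E
```

```text
handle along/across -0.1442596427980915 0.00010923906760133077
20.4 [0.4929 0.2927 0.2928] -0.1401 [ 1.2 -0.6  2.8] 0.192 48.7
True
21.48 [0.5095 0.2377 0.2929] -0.0826 [-0.9  1.6  3.5] 0.19 48.9
```

```bash
python3 - <<'E'
from h import *
f=lambda:(lambda s:print(round(s["clock"],2),np.round((np.array(s["tcp_pos"])-S)@ux,4),np.round(s["wrist_force"],1),round(s["width"],3)))(manip.sense())
S=np.array([.5325,.1584,0]); ux=np.array([.2857,-.9583,0]); Z=np.array([0,0,1.])
print(manip.movel(S-.072*ux+.292*Z,v=.02,stop_force=25)); f(); manip.hold(.2); f()
manip.move_gripper(.5); f()
manip.movel(np.array(manip.sense()["tcp_pos"])*[1,1,0]+.37*Z,v=.15)
manip.movel(S-.15*ux+.40*Z,v=.2); manip.hold(.2)
s=manip.sense(); c=manip.camera("wrist"); im=c["color"]
t=manip.camera("scene")
cv2.imwrite("pics/fin.png",np.hstack([cv2.resize(im,(480,360)),cv2.resize(t["color"][130:250,270:376],(318,360),interpolation=cv2.INTER_CUBIC)])); f()
for d in(-.085,-.087,-.082): print(d,proj(c,S+d*ux+.145*Z,s)*480/512)
E
```

```text
True
21.94 -0.0797 [-0.4  2.6  2.8] 0.189
22.14 -0.0798 [-0.5 -0.1  2.3] 0.195
22.52 -0.0798 [ 0.2  0.5 -1.2] 0.497
24.02 -0.149 [ 0.5 -0.1 -0.3] 0.493
-0.085 [238.69971354  93.50745456]
-0.087 [238.69095523  96.53163819]
-0.082 [238.71295196  88.93632052]
```

View pics/fin.png

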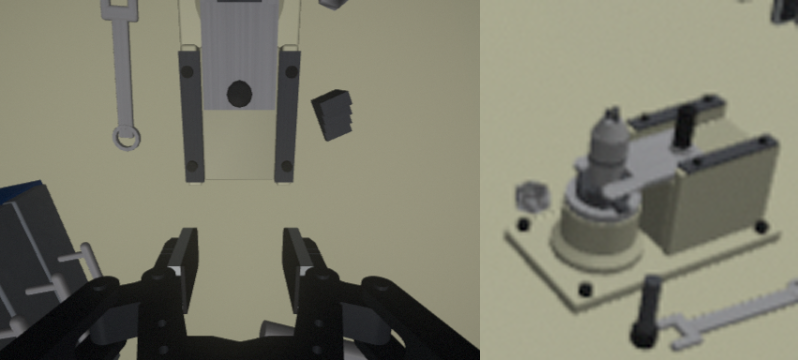

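The handle top is at (239,94), which matches the predicted (238.7,93.5) for 85 mm, so the fork is shut. The right panel shows the fork round the neck with the flange beneath it. The gripper is clear.

```bash
python3 -c "
from workcell import manip
print(manip.sign_off())"
```

```text
the job is handed in; nothing more can be done
None
```

The chuck is seated on the dogs in the socket, the fork is fully shut over its flange, the gripper is clear, and the job was handed in at about 24 s of the allowed 43 s.

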